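Set out a screen repair in the jig

TASK

Set up the next screen repair: lay the silver phone frame in the clear jig, inside its blue outline, let go of it, and then set the black display gently (not dropped) and squarely on top of the frame. Put the white roller and the brass driver on the pads that show their shapes, each lying along its painted shape and pointing the same way; the two tools may be done at any time. Leave the jar, the loupe and the bottle where they stand.

Things in the scene. Friction and masses are not known exactly. Their poses are not given: they have to be found in the camera images.
- frame: Silver phone frame lying flat, 64 (x) x 132 (y) x 9 (z) mm, green and grey inside its silver rim, about 90 g; a flat-topped slab to the gripper. Origin: centre of its underside. The same either way round, so its y may be matched either way. Grasp it across its 64 mm width.
- display: Black glass display lying flat, 62 (x) x 130 (y) x 7 (z) mm, about 45 g. Origin: centre of its underside. The same either way round. It goes flat on the frame with edges lined up, so its origin comes 9 mm above the frame's. Grasp it across its 62 mm width.
- roller: Hand roller lying flat, about 80 g: grey handle 18 mm wide, 18 mm high, from y = -55 to +25 mm; steel fork; white silicone barrel, 26 mm thick and 56 mm long across (along x), centred at y = +50 mm in a 65 mm wide fork. It does not roll. Origin: on the underside, below the handle's grip point (y = 0). The barrel end is +y.
- driver: Brass hex standoff driver lying flat, about 80 g: brass hexagonal handle 17 mm wide (x), 16 mm high, from y = -50 to +25 mm; steel shaft 6 mm thick to y = +54; dark socket tip 11 mm thick to y = +68 mm. Origin: on the underside, below the handle's grip point (y = 0). The tip end is +y.
- jig_nest: Clear jig nest, 84 (x) x 168 (y) mm, slides stiffly (3 N) 25 mm either way along its y on a fixed steel rail; may stay where it is. Origin: centre of its floor's underside, 14 mm above the counter; floor top 8 mm above the origin. Walls at the y ends only, 10 mm above the floor, 156 mm apart inside. Blue outline centred on the floor: frame's origin above the nest's, y along y.
- roller_pad: Fixed dark pad, 90 (x) x 160 (y) x 4 (z) mm, with a white painted T shape of the roller and a small steel eyelet at its +y end. Origin: centre of its underside, on the counter. The painted shape has the roller's grip point (origin) at x = 0, y = -12 mm, and its barrel towards the pad's +y.
- driver_pad: Fixed dark pad, 90 (x) x 160 (y) x 4 (z) mm, with a brass-yellow painted shape of the driver (broad handle, narrow shaft) and a small steel eyelet at its +y end. Origin: centre of its underside, on the counter. The painted shape has the driver's grip point (origin) at x = 0, y = -12 mm, and its tip towards the pad's +y.
- screw_jar: Small glass jar with a blue lid, 48 mm across, 55 mm high; not part of the job. Origin: centre of its underside.
- loupe: Black eye loupe, 46 mm across, 42 mm high; not part of the job. Origin: centre of its underside.
- cleaner: White cleaner bottle with a green cap, 52 mm across, 120 mm high, beyond the work; not part of the job. Origin: centre of its underside.
There are look-alikes about, which are no part of the job. Of the things like the frame, leave any that is orange; of the rest the smaller one is meant.

How it is judged:
By the outcome, as a careful person would: the job done as asked, in the order asked, and still so for the second after the job is handed in, with the robot touching nothing.
It also fails if it takes over 120 s, if anything falls off the work surface, if the arm or the gripper's body presses on something with over 40 N, if the wrist force passes 120 N, or if a joint passes its speed limit or range.

ROBOT

A 7-joint arm with a two-finger parallel gripper is mounted at the origin on the work surface. World frame = base frame: x ahead of the robot, y to its left, z up, the work surface at z = 0. Lengths are in m, angles in rad, forces in N, time in s.
With the tool pointing down it reaches from about 0.425 to 1.025 m from the base axis. Payload 9.4 kg.
Tool frame: the origin (TCP) lies midway between the tips of the shut fingers; the grasp point (between the pads) lies 19 mm behind it; z points along the fingers, y is the line along which they close (so a half turn about z gives the same grasp; the last joint's range is limited). The gripper opens to 85 mm and grips with 20 to 120 N. Pads are 22 mm wide; open, the fingers measure 114 mm over their backs; the gripper's body (76 mm by 85 mm) begins 54 mm behind the grasp point. The pads swing forward as they close: fully open they stand 13 mm farther back than shut.
Start: joints at [1.221, 0.599, -0.003, 1.599, 0.002, 0.943, -0.08], TCP at [0.195, -0.698, 0.231] pointing down, gripper open.
Joint ranges: [-2.57, 2.57], [-0.35, 1.97], [-1.29, 1.29], [0.11, 2.56], [-1.05, 4.19], [0.11, 1.86], [-2.63, 2.63]. Speed limits (rad/s): [2.22, 2.22, 3.01, 3.01, 3.14, 3.14, 3.14].

INTERFACE

Orientations are given as [roll, pitch, yaw] about the fixed x, y, z axes, in that order (R = Rz(yaw) Ry(pitch) Rx(roll)).
In Python, from station import r gives the robot as it stands.
- The arm moves only by the shell command python3 -m handwheel 'ROWS' [FORCE]. ROWS is text: rows parted by semicolons, each of 7 numbers parted by spaces: the shift along the world's x, y, z in cm, then the turn, a rotation vector about the world's x, y, z in degrees, then the finger opening in cm, from 0 to 8.54. In form: tx ty tz ax ay az grip; .... A call has 1 to 12 rows; each row is the pose to reach, as a shift and turn from the pose commanded when the call began; what a row does not reach only later rows make up. A row lasts 1/10 s, in which the tool goes at most 50 mm and 8.59 degrees, less where a joint would pass 70% of its speed; a pose out of reach is approached as far as the arm can. A call with a gripper value outside its range is refused whole. The fingers move at their own pace and stop on an object; FORCE is the grip in N (left out, the last holds). Time passes only in rows, so rows that repeat a pose let the fingers close. It gives the time, the measured TCP pose, the force, the opening and the grip force at its end, in the units of the state.
- r.read_state(): the state, without advancing time (a new reading comes with each control period).
- r.grab_frame(name): name is "scene" or "side" or "wrist"; returns the picture (384x512x3 uint8, red, green, blue); there is no depth.
- r.camera_info(name): a dict with "vertical_fov" (degrees; the focal length in pixels is half the picture's height over the tangent of half this angle, whatever the lens; pixels are square), "cx", "cy" (the principal point, pixels), "D" ([k1, k2, p1, p2, k3] as OpenCV has them; the pictures are not rectified), "rvec" (rotation vector, rad) and "tvec" (3), from world to camera coordinates, as OpenCV has them. Camera axes: x right, y down, z forward; pixel columns grow to the right and rows downward; lengths in m; the calibration is good to about 2 mm. A picture is of the moment at which its call begins: read the wrist's pose just before it. camera_info takes no time and is no camera call; for the wrist camera it gives the pose at the moment of the call.
- r.sign_off(): hands the job in; it is judged then, once.
The state is a dict: "t": time; "joints": joint angles; "qd": joint speeds; "joint_efforts": joint torques, N m; "ee_pos": TCP position; "tcp_rot": TCP orientation; "contact_force": force on the tool from outside, world axes, zero at the start; "torque": the same for the moment, N m; "gripper_width": opening from 0.0 (shut) to 1.0 (fully open); "gripper_force": force on a finger pad.
Only numpy, scipy, OpenCV 4.12 (cv2) and the standard library are available. Lean on these libraries where they do the work, as an engineer would, in place of code of your own. Each camera call takes 0.05 s, during which the arm holds its last target. There are 200 camera calls.

## Working session

There is one attempt and no reset: what is moved stays moved. The work goes in short steps, Python scripts to look and compute and a shell command to move; the robot and the scene stay as the last step left them, time stands still between calls to the robot, and variables do not carry over. Pictures are saved under pics/ and viewed, at most 14 in all, crops included, and the job is handed in when it is done.

```bash
ls; mkdir -p pics; cat > h.py <<'E'
import numpy as np, cv2
from station import r
def K(i): 
    f=192/np.tan(np.radians(i["vertical_fov"])/2); return np.array([[f,0,i["cx"]],[0,f,i["cy"]],[0,0,1]])
def snap(n,fn):
    i=r.camera_info(n); im=r.grab_frame(n); cv2.imwrite("pics/"+fn+".png",im[:,:,::-1])
    np.save("pics/"+fn+".npy",i,allow_pickle=True); return im,i
def info(fn): return np.load("pics/"+fn+".npy",allow_pickle=True).item()
def px2w(i,pts,z):
    p=cv2.undistortPoints(np.array(pts,float).reshape(-1,1,2),K(i),np.array(i["D"],float)).reshape(-1,2)
    R=cv2.Rodrigues(np.array(i["rvec"],float))[0]; t=np.array(i["tvec"],float).ravel()
    c=-R.T@t; d=np.c_[p,np.ones(len(p))]@R
    z=np.broadcast_to(z,len(p)); return c+d*((z-c[2])/d[:,2])[:,None]
def w2px(i,P): return cv2.projectPoints(np.array(P,float).reshape(-1,3),np.array(i["rvec"],float),np.array(i["tvec"],float),K(i),np.array(i["D"],float))[0].reshape(-1,2)
E
python3 - <<'E'
from h import *
for n in("scene","side","wrist"):
    im,i=snap(n,n+"0"); print(n,i)
print(r.read_state())
a=[cv2.imread(f"pics/{n}0.png") for n in("scene","side")]
for n in("scene","side"): cv2.imwrite(f"pics/{n}0b.png",cv2.resize(cv2.imread(f"pics/{n}0.png"),(800,600),interpolation=cv2.INTER_CUBIC))
E
```

```text
pics
scene {'vertical_fov': 50.468368572444206, 'cx': 256.76069667118406, 'cy': 196.1722868129698, 'D': array([-0.03243739,  0.        ,  0.        ,  0.        ,  0.        ]), 'rvec': array([ 2.23110536,  1.18991295, -0.41074764]), 'tvec': array([-0.31364888, -0.33974626,  1.51237665])}
side {'vertical_fov': 51.00212978271835, 'cx': 259.1631257718821, 'cy': 194.7002887952323, 'D': array([-0.07479824,  0.        ,  0.        ,  0.        ,  0.        ]), 'rvec': array([ 0.80422203, -2.61955663,  0.98767499]), 'tvec': array([0.48445546, 0.25939385, 1.03414819])}
wrist {'vertical_fov': 66.96206005440953, 'cx': 251.42837367791574, 'cy': 189.30225853470833, 'D': array([-0.06680088,  0.        ,  0.        ,  0.        ,  0.        ]), 'rvec': array([-2.32310375,  1.76392118,  0.24186856]), 'tvec': array([-0.7253287 , -0.03414005,  0.37831796])}
{'t': 0.15, 'joints': array([ 1.22129809,  0.59995154, -0.00255286,  1.59995133,  0.00183691,
        0.94287418, -0.07980263]), 'qd': array([ 0.00138552, -0.00139438, -0.00021693, -0.0032669 , -0.00178695,
       -0.00073788, -0.00147268]), 'joint_efforts': array([ 2.36295105e-03, -7.77002835e+01,  1.56645823e+00, -2.58241206e+01,
        1.24838765e-02,  6.73961636e-03,  4.70683221e-05]), 'ee_pos': array([ 0.19523011, -0.69785639,  0.23060598]), 'tcp_rot': array([-3.14041779e+00,  1.37987375e-04,  2.72883573e-01]), 'contact_force': array([ 0.59323409, -0.43246576, -0.36944579]), 'torque': array([-0.03060094,  0.02333521, -0.01161239]), 'gripper_force': 0.0, 'gripper_width': 0.9995577112811692}
```

View pics/scene0b.png

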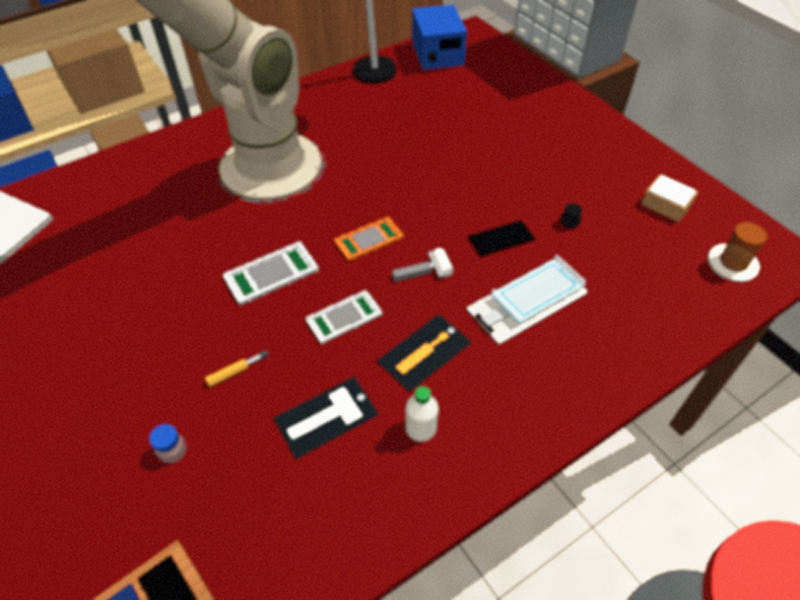

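View pics/side0b.png

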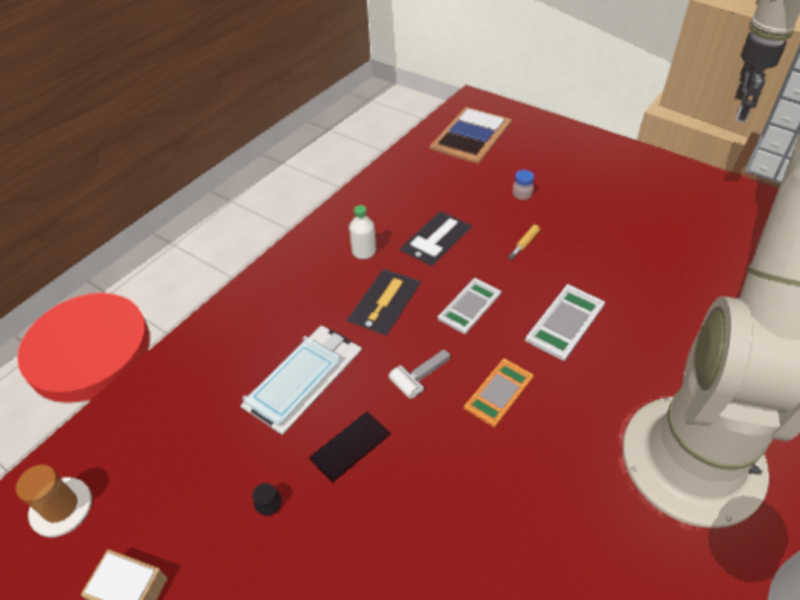

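The scene picture (800 px scale) shows the small silver frame at (344,316), the larger decoy at (270,272), and the orange one at (368,238). The display is at (502,238), the nest at (530,298), the roller at (425,268) and the driver at (237,368). The roller pad is at (326,418) and the driver pad at (424,352). The side view agrees.

```bash
python3 - <<'E'
from h import *
S=dict(frame=[(306,320),(368,292),(382,313),(320,341)],big=[(223,277),(305,243),(319,267),(240,302)],disp=[(469,236),(526,221),(536,239),(480,255)],
roller=[(395,275),(440,262)],driver=[(208,380),(265,354)],rpad=[(275,417),(354,380),(377,410),(297,457)],dpad=[(378,358),(442,317),(470,342),(409,388)])
D=dict(frame=[(473,279),(501,290),(467,332),(438,319)],big=[(567,285),(605,300),(566,358),(527,338)],disp=[(366,412),(390,434),(333,480),(310,457)],
roller=[(448,355),(406,383)],driver=[(536,229),(513,256)],rpad=[(435,213),(471,226),(433,264),(401,250)],dpad=[(388,271),(420,285),(386,333),(349,318)])
z=dict(frame=.009,big=.009,disp=.007,roller=.012,driver=.008,rpad=.004,dpad=.004)
for n,P,src in(("scene0",S,1),("side0",D,1)):
  i=info(n)
  for k,v in P.items():
    w=px2w(i,np.array(v)*.64,z[k]); 
    s=np.linalg.norm(np.diff(w,axis=0),axis=1); e=w[1]-w[0]
    l=[(w[j+1]-w[j])[:2] for j in range(len(w)-1)]
    print(n,k,w.mean(0)[:2].round(3),s.round(3),[round(float(np.degrees(np.arctan2(a[1],a[0]))),1) for a in l])
  nest=[(485,290),(570,262),(586,285),(498,330)] 
i=info("scene0"); print(px2w(i,np.array([(494,292),(557,262),(583,283),(521,318)])*.64,.022).round(3))
i=info("side0"); print(px2w(i,np.array([(317,334),(345,347),(282,413),(252,400)])*.64,.022).round(3))
for n,q,z in(("scene0",(571,217),.02),("scene0",(423,420),.05),("side0",(362,237),.05),("side0",(266,499),.02)): print(px2w(info(n),np.array([q])*.64,z).round(3))
E
```

```text
scene0 frame [ 0.497 -0.087] [0.135 0.06  0.132] [86.8, -5.1, -94.0]
scene0 big [ 0.318 -0.15 ] [0.183 0.076 0.173] [87.0, -6.4, -92.2]
scene0 disp [0.503 0.301] [0.135 0.056 0.131] [75.8, -18.6, -103.3]
scene0 roller [0.478 0.098] [0.098] [77.0]
scene0 driver [ 0.487 -0.307] [0.11] [86.6]
scene0 rpad [ 0.661 -0.22 ] [0.152 0.074 0.157] [85.4, 1.3, -89.9]
scene0 dpad [ 0.646 -0.001] [0.153 0.077 0.152] [94.0, 6.7, -83.1]
side0 frame [ 0.487 -0.084] [0.064 0.134 0.064] [-175.8, 89.5, 2.9]
side0 big [ 0.308 -0.155] [0.082 0.178 0.083] [-176.9, 88.8, -1.6]
side0 disp [0.493 0.301] [0.062 0.125 0.059] [168.6, 77.2, -10.5]
side0 roller [0.47  0.099] [0.1] [72.8]
side0 driver [ 0.48  -0.309] [0.106] [88.9]
side0 rpad [ 0.655 -0.217] [0.093 0.151 0.082] [-175.9, 87.9, 1.4]
side0 dpad [ 0.636 -0.001] [0.079 0.144 0.084] [-177.5, 96.4, 6.6]
[[0.618 0.182 0.022]
 [0.628 0.337 0.022]
 [0.698 0.342 0.022]
 [0.696 0.184 0.022]]
[[0.686 0.154 0.022]
 [0.622 0.149 0.022]
 [0.624 0.324 0.022]
 [0.686 0.334 0.022]]
[[0.547 0.453 0.02 ]]
[[ 0.78  -0.102  0.05 ]]
[[ 0.76  -0.089  0.05 ]]
[[0.54  0.457 0.02 ]]
```

```bash
python3 -m handwheel '28.9 39 3 0 0 72.4 8.54;28.9 39 3 0 0 72.4 8.54;28.9 39 3 0 0 72.4 8.54;28.9 39 3 0 0 72.4 8.54;28.9 39 3 0 0 72.4 8.54;28.9 39 3 0 0 72.4 8.54;28.9 39 3 0 0 72.4 8.54;28.9 39 3 0 0 72.4 8.54;28.9 39 3 0 0 72.4 8.54;28.9 39 3 0 0 72.4 8.54;28.9 39 3 0 0 72.4 8.54;28.9 39 3 0 0 72.4 8.54'
python3 - <<'E'
from h import *
s=r.read_state();print(s["t"],s["joints"].round(2),s["ee_pos"],s["tcp_rot"])
im,i=snap("wrist","w1");R=cv2.Rodrigues(i["rvec"])[0];print(-R.T@i["tvec"],R[2])
E
```

```text
t: 1.35
ee_pos: [0.4846, -0.3075, 0.2612]
tcp_rot: [-3.141, 0.0, 1.538]
contact_force: [-0.7, -0.6, -0.0]
gripper_width: 0.999
gripper_force: 0.0
1.35 [ 0.76  0.41 -0.4   1.9   0.21  0.87  0.22] [ 0.48460156 -0.30754514  0.26116824] [-3.14124683e+00  9.05968699e-05  1.53836053e+00]
[ 0.48681601 -0.24081472  0.40340191] [-0.00851001 -0.26808881 -0.96335661]
```

View pics/w1.png

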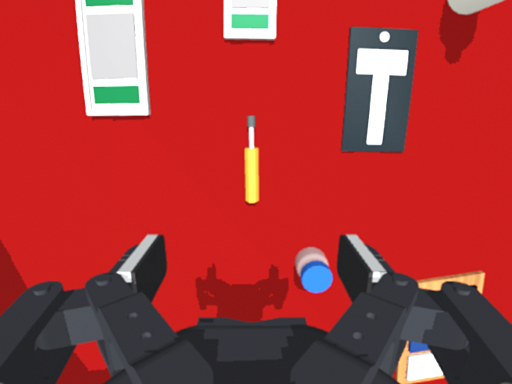

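The wrist picture shows the driver with its tip at (251,116) and its butt at (252,203). The roller pad spans (342–417, 27–153), with its eyelet at (384,36). The jar is at (316,270), near the fingers' path.

```bash
python3 - <<'E'
from h import *
i=info("w1")
im=cv2.imread("pics/w1.png"); hsv=cv2.cvtColor(im,cv2.COLOR_BGR2HSV)
m=cv2.inRange(hsv,(18,120,100),(35,255,255)); m[:, :220]=0; m[:,280:]=0; m[:130]=0;m[215:]=0
ys,xs=np.nonzero(m); print(ys.min(),ys.max(),xs.min(),xs.max())
ctr=[(xs[ys==y].mean(),y) for y in (ys.min()+1,ys.max()-1)]
w=px2w(i,ctr,.010);print("handle ends",w); tip=px2w(i,[(251,116)],.006);print("tip",tip)
d=w[0]-w[1];print("dir",np.degrees(np.arctan2(d[1],d[0])),np.linalg.norm(d)); d=tip[0]-w[1];print(np.degrees(np.arctan2(d[1],d[0])),np.linalg.norm(d))
# roller pad
g=im.max(2); m=((g<90)).astype(np.uint8); m[:, :330]=0;m[160:]=0;m[:20]=0;m[:,425:]=0
c=max(cv2.findContours(m,0,1)[0],key=cv2.contourArea); q=cv2.boxPoints(cv2.minAreaRect(c));
h=cv2.approxPolyDP(cv2.convexHull(c),4,True).reshape(-1,2);print(h)
w=px2w(i,h,.004);print(w.round(4),w.mean(0)); 
for a in range(len(w)): d=w[a]-w[a-1];print(np.linalg.norm(d).round(4),np.degrees(np.arctan2(d[1],d[0])).round(1))
print("jar",px2w(i,[(317,277)],.055))
E
```

```text
148 202 245 257
handle ends [[ 0.48478638 -0.29357738  0.01      ]
 [ 0.48357417 -0.36758824  0.01      ]]
tip [[ 0.48613708 -0.2500107   0.006     ]]
dir 89.06164879064045 0.07402079344428221
88.75128720148638 0.11767348271312182
[[417  31]
 [403 149]
 [342 150]
 [349  44]]
[[ 0.7041 -0.1471  0.004 ]
 [ 0.6978 -0.3005  0.004 ]
 [ 0.6107 -0.2996  0.004 ]
 [ 0.6148 -0.1628  0.004 ]] [ 0.65686815 -0.22750433  0.004     ]
0.0907 10.0
0.1535 -92.4
0.087 179.5
0.1369 88.3
jar [[ 0.56964873 -0.46590639  0.055     ]]
```

```bash
python3 -m handwheel '0 -1.05 -5 0 0 1 8.54;0 -1.05 -10 0 0 1 7;0 -1.05 -15 0 0 1 6;0 -1.05 -20 0 0 1 6;0 -1.05 -24 0 0 1 6;0 -1.05 -25.8 0 0 1 5;0 -1.05 -25.8 0 0 1 0.5;0 -1.05 -25.8 0 0 1 0.5;0 -1.05 -25.8 0 0 1 0.5;0 -1.05 -25.8 0 0 1 0.5;0 -1.05 -25.8 0 0 1 0.5;0 -1.05 -25.8 0 0 1 0.5' 50
```

```text
t: 2.6
ee_pos: [0.4846, -0.3191, 0.0041]
tcp_rot: [3.141, 0.001, 1.554]
contact_force: [-0.5, -0.4, 5.2]
gripper_width: 0.184
gripper_force: 52.5
```

```bash
python3 -m handwheel '0 0 5 0 0 0 0.5;0 0 10 0 0 0 0.5;2.5 4 14 0 0 0 0.5;5 8 18 0 0 0 0.5;15.6 24 18 0 0 6 0.5;15.6 24 18 0 0 6 0.5;15.6 24 18 0 0 6 0.5;15.6 24 18 0 0 6 0.5;15.6 24 18 0 0 6 0.5;15.6 24 18 0 0 6 0.5;15.6 24 18 0 0 6 0.5'
python3 - <<'E'
from h import *
snap("wrist","w2")
E
```

```text
t: 3.7
ee_pos: [0.6394, -0.08, 0.1829]
tcp_rot: [-3.14, 0.001, 1.658]
contact_force: [0.3, -0.8, -1.7]
gripper_width: 0.181
gripper_force: 51.6
```

View pics/w2.png

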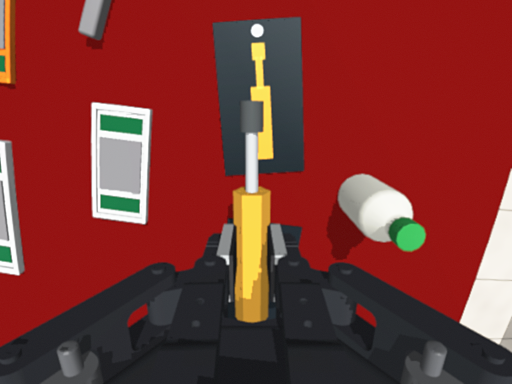

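The wrist picture shows the driver held straight. The driver-pad corners are at about (214,23), (300,17), (303,171) and (226,175), with the painted tip at (258,44) and butt at (265,158). The small frame is at (93,102)–(146,223).

```bash
cat >> h.py <<'E'
def ang(a,b): d=np.array(b)-np.array(a); return round(float(np.degrees(np.arctan2(d[1],d[0]))),2)
def yellow(im,roi,lo=(15,90,90),hi=(38,255,255)):
    x0,y0,x1,y1=roi; m=cv2.inRange(cv2.cvtColor(im,cv2.COLOR_BGR2HSV),lo,hi); k=np.zeros_like(m);k[y0:y1,x0:x1]=m[y0:y1,x0:x1]; return k
E
python3 - <<'E'
from h import *
i=info("w2"); im=cv2.imread("pics/w2.png")
w=px2w(i,[(214,23),(300,17),(303,171),(226,175)],.004); print(w.round(4),w.mean(0),ang(w[3],w[0]),ang(w[2],w[1]),[np.linalg.norm(w[a]-w[a-1]).round(4) for a in range(4)])
print("eyelet",px2w(i,[(257,30)],.005))
p=px2w(i,[(258.5,43),(265,158.5)],.004); print("paint tip/butt",p,ang(p[1],p[0]),np.linalg.norm(p[1]-p[0]))
f=px2w(i,[(93,102),(151,108),(146,223),(92,215)],.009);print("frame",f.round(4),f.mean(0),ang(f[3],f[0]),ang(f[2],f[1]),[np.linalg.norm(f[a]-f[a-1]).round(4) for a in range(4)])
# held driver tip: expected pixel of driver axis
s=r.read_state();print(s["ee_pos"],np.degrees(s["tcp_rot"][2]))
zz=s["ee_pos"][2]+.005
h=px2w(i,[(251.5,116),(250.5,318)],zz);print("held axis",h,ang(h[1],h[0]))
E
```

```text
[[ 0.5884  0.0679  0.004 ]
 [ 0.6745  0.0812  0.004 ]
 [ 0.6974 -0.0764  0.004 ]
 [ 0.611  -0.0885  0.004 ]] [ 0.64283434 -0.0039465   0.004     ] 98.2 98.31 [np.float64(0.158), np.float64(0.087), np.float64(0.1592), np.float64(0.0873)]
eyelet [[0.63237494 0.06461303 0.005     ]]
paint tip/butt [[ 0.63501487  0.05259777  0.004     ]
 [ 0.6531951  -0.06591448  0.004     ]] 98.72 0.11989860023269623
frame [[ 0.4637 -0.0193  0.009 ]
 [ 0.5271 -0.0212  0.009 ]
 [ 0.5205 -0.1533  0.009 ]
 [ 0.4554 -0.1492  0.009 ]] [ 0.49168006 -0.0857777   0.009     ] 86.31 87.18 [np.float64(0.1302), np.float64(0.0633), np.float64(0.1322), np.float64(0.0653)]
[ 0.63916519 -0.08084779  0.18298473] 94.91955233002298
held axis [[ 0.63385777 -0.0166523   0.18798473]
 [ 0.64284611 -0.12731535  0.18798473]] 94.64
```

```bash
python3 -m handwheel '0.6 5 -4 0 0 3.5 0.5;0.6 6.5 -8 0 0 3.5 0.5;0.6 6.5 -12 0 0 3.5 0.5;0.6 6.5 -16 0 0 3.5 0.5;0.6 6.5 -17 0 0 3.5 0.5;0.6 6.5 -17.5 0 0 3.5 0.5;0.6 6.5 -17.5 0 0 3.5 0.5;0.6 6.5 -17.5 0 0 3.5 5;0.6 6.5 -17.5 0 0 3.5 5;0.6 6.5 -17.5 0 0 3.5 5;0.6 6.5 -14 0 0 3.5 5;0.6 6.5 -10 0 0 3.5 5'
python3 -m handwheel '0 0 5 0 0 0 6;-8 3 14 0 0 -10 8.54;-17.5 6 14 0 0 -22 8.54;-17.5 6 14 0 0 -22 8.54;-17.5 6 14 0 0 -22 8.54;-17.5 6 14 0 0 -22 8.54;-17.5 6 14 0 0 -22 8.54'
python3 - <<'E'
from h import *
snap("wrist","w3");s=r.read_state();print(s["ee_pos"],np.degrees(s["tcp_rot"][2]),s["joints"])
E
```

```text
t: 4.95
ee_pos: [0.6454, -0.0137, 0.0832]
tcp_rot: [-3.139, -0.0, 1.72]
contact_force: [2.1, 0.4, 0.2]
gripper_width: 0.586
gripper_force: 0.0
t: 5.65
ee_pos: [0.4708, 0.0468, 0.2247]
tcp_rot: [3.139, -0.0, 1.338]
contact_force: [2.3, 0.0, -0.7]
gripper_width: 0.999
gripper_force: 0.0
[0.47218092 0.04629146 0.22409809] 76.56058917938024 [ 0.05002181  0.32905248 -0.34458221  2.15185202  0.17475216  0.68393233
 -0.64770505]
```

View pics/w3.png

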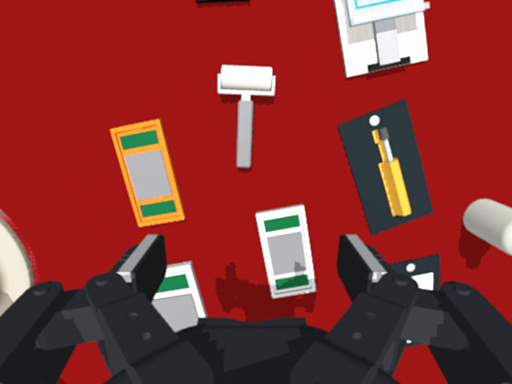

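Roller: handle butt at (244,168), neck at (247,98), barrel spanning (219–273, 67–95). The driver lies on its pad, with some painted yellow showing left of the tip at about (376,132), so I'll measure that.

```bash
python3 - <<'E'
from h import *
i=info("w3"); im=cv2.imread("pics/w3.png")
w=px2w(i,[(246.5,100),(243.5,168)],.018); print("roller top handle",w.round(4),ang(w[1],w[0]),np.linalg.norm(w[0]-w[1]))
b=px2w(i,[(219,78),(274,83)],.013); print("barrel",b.round(4),ang(b[0],b[1]),np.linalg.norm(b[0]-b[1]))
# project expected driver & paint
def line(o,a,z,ys): 
    d=np.array([np.cos(np.radians(a)),np.sin(np.radians(a))]); return np.round(w2px(i,[[*(np.array(o)+y*d),z] for y in ys]),1)
print("exp butt/hand/tip",line((.645,-.016),98.4,.012,(-.05,.025,.068)))
cv2.imwrite("pics/w3c.png",cv2.resize(im[90:245,325:440],None,fx=4.5,fy=3.87*1.0,interpolation=cv2.INTER_CUBIC) if 0 else cv2.resize(im[95:240,330:440],None,fx=4,fy=4,interpolation=cv2.INTER_CUBIC))
E
```

```text
roller top handle [[0.484  0.1227 0.018 ]
 [0.4615 0.0457 0.018 ]] 73.71 0.08021870673871656
barrel [[0.459  0.1543 0.013 ]
 [0.5195 0.1341 0.013 ]] -18.44 0.06385030527242494
exp butt/hand/tip [[403.1 214.6]
 [389.4 162.8]
 [380.5 130.5]]
```

View pics/w3c.png

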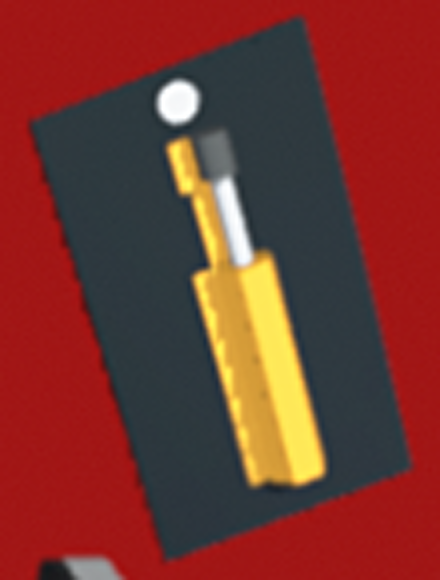

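```bash
python3 - <<'E'
from h import *
i=info("w3")
q=lambda P:np.array(P)/4+[330,95]
pad=px2w(i,q([(32,122),(302,17),(410,465),(165,560)]),.004);print("pad",pad.round(4),pad.mean(0),ang(pad[3],pad[0]),ang(pad[2],pad[1]))
p=px2w(i,q([(168,143),(178,192),(194,275)]),.004);print("paint L socket top,bot, handle TL",p.round(4))
a=np.radians(98.4);Y=np.array([np.cos(a),np.sin(a)]);X=np.array([Y[1],-Y[0]])
for k in (0,1,2):
  d=p[k,:2]-pad.mean(0)[:2]; print(d@X,d@Y)
t=px2w(i,q([(214,133),(219,175)]),[.012,.012]); h=px2w(i,q([(245,262),(290,480)]),[.018,.018])
t=px2w(i,q([(214,131),(220,178),(235,178),(252,262)]),[.012]*4);print("tip top, socket bottom c, shaft",t.round(4))
hr=px2w(i,q([(274,255),(325,470)]),.012);print("handle right edge",hr.round(4),ang(hr[1],hr[0]))
for v in (*t,*hr):
  d=v[:2]-pad.mean(0)[:2]; print(d@X,d@Y)
E
```

```text
pad [[ 0.5868  0.068   0.004 ]
 [ 0.6743  0.0808  0.004 ]
 [ 0.6974 -0.0747  0.004 ]
 [ 0.6093 -0.0887  0.004 ]] [ 0.64194714 -0.00365382  0.004     ] 98.15 98.45
paint L socket top,bot, handle TL [[0.6278 0.052  0.004 ]
 [0.6289 0.0361 0.004 ]
 [0.6306 0.0084 0.004 ]]
-0.0058937034433627 0.05716803302675125
-0.007106251350805568 0.041259905483451244
-0.00941226883628352 0.013605931517768217
tip top, socket bottom c, shaft [[0.6392 0.0538 0.012 ]
 [0.6393 0.0391 0.012 ]
 [0.6439 0.0381 0.012 ]
 [0.6463 0.0106 0.012 ]]
handle right edge [[ 0.6535  0.0112  0.012 ]
 [ 0.6636 -0.0652  0.012 ]] 97.52
0.00565090980055382 0.05722251351911254
0.0035958757085244944 0.042701668191264947
0.008045734572335917 0.040975055631470685
0.006354420452310161 0.01344967811905448
0.013594442627805908 0.012997213989058022
0.012416963548666993 -0.06402087160250723
```

The driver lies about 4 mm off its paint in x, and I'll nudge that later from a close look. Next is the roller: origin at about (0.477, 0.0985), angle 73.5°.

```bash
python3 -m handwheel '0.6 5.2 -5 0 0 -3 8;0.6 5.2 -10 0 0 -3 7;0.6 5.2 -15 0 0 -3 6;0.6 5.2 -19 0 0 -3 6;0.6 5.2 -21.9 0 0 -3 5;0.6 5.2 -21.9 0 0 -3 5;0.6 5.2 -21.9 0 0 -3 0.5;0.6 5.2 -21.9 0 0 -3 0.5;0.6 5.2 -21.9 0 0 -3 0.5;0.6 5.2 -21.9 0 0 -3 0.5;0.6 5.2 -21.9 0 0 -3 0.5;0.6 5.2 -21.9 0 0 -3 0.5' 50
python3 -m handwheel '0 0 5 0 0 0 0.5;0 0 10 0 0 0 0.5;2 -4 14 0 0 2 0.5;4 -8 18 0 0 4 0.5;18 -39 18 0 0 14 0.5;18 -39 18 0 0 14 0.5;18 -39 18 0 0 14 0.5;18 -39 18 0 0 14 0.5;18 -39 18 0 0 14 0.5;18 -39 18 0 0 14 0.5;18 -39 18 0 0 14 0.5;18 -39 18 0 0 14 0.5'
python3 -m handwheel '0 0 0 0 0 0 0.5;0 0 0 0 0 0 0.5;0 0 0 0 0 0 0.5'
python3 - <<'E'
from h import *
snap("wrist","w4");s=r.read_state();print(s["ee_pos"],np.degrees(s["tcp_rot"][2]))
E
```

```text
t: 6.9
ee_pos: [0.4776, 0.0983, 0.0046]
tcp_rot: [3.141, -0.0, 1.283]
contact_force: [-0.2, 0.3, -1.1]
gripper_width: 0.191
gripper_force: 50.7
t: 8.1
ee_pos: [0.6576, -0.3, 0.1837]
tcp_rot: [3.141, 0.004, 1.52]
contact_force: [-0.3, 0.7, -2.1]
gripper_width: 0.193
gripper_force: 50.7
t: 8.4
ee_pos: [0.6571, -0.2895, 0.1845]
tcp_rot: [-3.141, -0.001, 1.53]
contact_force: [0.0, 0.3, -0.5]
gripper_width: 0.199
gripper_force: 50.8
[ 0.65720312 -0.289682    0.18457651] 87.67113656330955
```

View pics/w4.png

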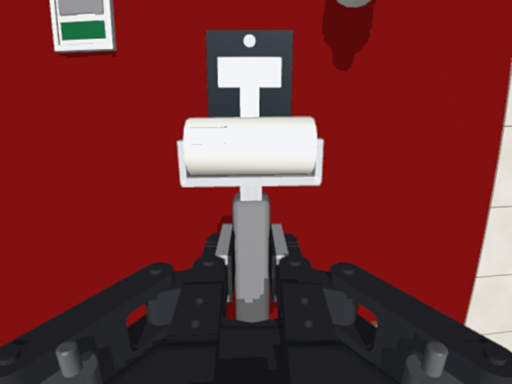

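The pad's top corners are at (207,31) and (293,31), the eyelet is at (249,41), and the painted barrel spans (217–282, 57–88). The roller is held straight at image x≈250.

```bash
python3 - <<'E'
from h import *
i=info("w4")
w=px2w(i,[(207,31),(293,31),(291.5,116),(208,116)],.004);print("pad",w.round(4),ang(w[3],w[0]),ang(w[2],w[1]),ang(w[0],w[1]),np.linalg.norm(w[1]-w[0]))
b=px2w(i,[(217.5,57.5),(282,57.5),(281,88),(218,88)],.004);print("barrel paint",b.round(4),b.mean(0),np.linalg.norm(b[0]-b[1]),np.linalg.norm(b[2]-b[1]),ang(b[0],b[1]))
e=px2w(i,[(249.5,41)],.006);print("eye",e)
z=.1845-.004
h=px2w(i,[(251.5,205),(250,120),(182,165),(322,165)],z+np.array([.018,.013,.013,.013]));print("held",h.round(4),ang(h[2],h[3]),np.linalg.norm(h[3]-h[2]))
s=r.read_state();print(s["ee_pos"],s["tcp_rot"])
E
```

```text
pad [[ 0.6179 -0.1427  0.004 ]
 [ 0.7057 -0.1464  0.004 ]
 [ 0.7031 -0.2318  0.004 ]
 [ 0.6127 -0.228   0.004 ]] 86.49 88.25 -2.4 0.08789367542550341
barrel paint [[ 0.627  -0.1689  0.004 ]
 [ 0.6939 -0.1717  0.004 ]
 [ 0.6923 -0.2022  0.004 ]
 [ 0.6255 -0.1994  0.004 ]] [ 0.65967997 -0.18559062  0.004     ] 0.06699228292985843 0.03054930656964993 -2.4
eye [[ 0.66089043 -0.15479174  0.006     ]]
held [[ 0.6582 -0.266   0.1985]
 [ 0.6591 -0.2276  0.1935]
 [ 0.6265 -0.2467  0.1935]
 [ 0.6919 -0.2494  0.1935]] -2.39 0.06546614042251966
[ 0.65720312 -0.289682    0.18457651] [-3.14143312e+00 -4.02537593e-04  1.53014999e+00]
```

```bash
python3 -m handwheel '0.1 5.45 -5 0 0 0 0.5;0.1 5.45 -10 0 0 0 0.5;0.1 5.45 -14 0 0 0 0.5;0.1 5.45 -16 0 0 0 0.5;0.1 5.45 -17 0 0 0 0.5;0.1 5.45 -17.3 0 0 0 0.5;0.1 5.45 -17.6 0 0 0 0.5;0.1 5.45 -17.6 0 0 0 0.5;0.1 5.45 -17.6 0 0 0 0.5;0.1 5.45 -17.6 0 0 0 0.5'
python3 -m handwheel '0 0 0 0 0 0 4;0 0 0 0 0 0 4;0 0 0 0 0 0 4;0 0 4 0 0 0 4;0 0 9 0 0 0 4;0 -5 14 0 0 0 4;0 -9 18 0 0 0 4;0 -9 18 0 0 0 4;0 -9 18 0 0 0 4;0 -9 18 0 0 0 4'
python3 - <<'E'
from h import *
snap("wrist","w5");im=cv2.imread("pics/w5.png");cv2.imwrite("pics/w5c.png",cv2.resize(im[:260,150:350],None,fx=2.3,fy=2.3,interpolation=cv2.INTER_CUBIC))
E
```

```text
t: 9.45
ee_pos: [0.6588, -0.2376, 0.0095]
tcp_rot: [3.14, 0.001, 1.527]
contact_force: [-0.8, 0.9, -0.5]
gripper_width: 0.197
gripper_force: 50.8
t: 10.45
ee_pos: [0.658, -0.3272, 0.1883]
tcp_rot: [3.141, -0.0, 1.527]
contact_force: [0.0, -0.3, -0.4]
gripper_width: 0.465
gripper_force: 0.0
```

View pics/w5c.png

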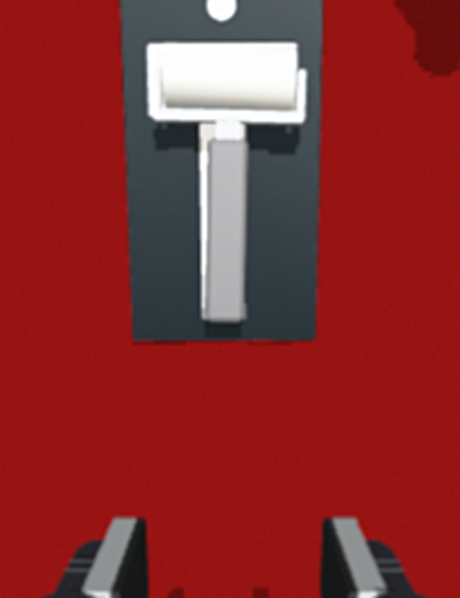

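```bash
python3 - <<'E'
from h import *
i=info("w5"); s=r.read_state();print(s["ee_pos"],np.degrees(s["tcp_rot"][2]))
q=lambda P:np.array(P)/2.3+[150,0]
def loc(o,a,P):
    Y=np.array([np.cos(np.radians(a)),np.sin(np.radians(a))]);X=np.array([Y[1],-Y[0]]);d=np.array(P)[:,:2]-o;return np.c_[d@X,d@Y].round(4)
pb=px2w(i,q([(133,340),(315,340),(122,1),(322,1)]),.004);print("pad",pb.round(4),ang(pb[0],pb[1]),ang(pb[0],pb[2]),ang(pb[1],pb[3]))
a=87.6;Y=np.array([np.cos(np.radians(a)),np.sin(np.radians(a))]);o=(pb[0]+pb[1])[:2]/2+.068*Y
print("target origin",o)
def f(n,P,z): print(n,loc(o,a,px2w(i,q(P),z)).tolist())
f("handle top L/R near neck, butt R/L",[(210,140),(247,140),(245,319),(203,319)],.022)
f("paint L edge",[(198,125),(199,200),(202,318)],.004)
f("fork L/R bottom corners",[(150,122),(304,122)],.015)
f("barrel L R",[(163,75),(298,75)],.017)
E
```

```text
[ 0.65791876 -0.32600364  0.18742966] 87.57344023029228
pad [[ 0.6104 -0.3006  0.004 ]
 [ 0.6994 -0.3047  0.004 ]
 [ 0.6171 -0.1501  0.004 ]
 [ 0.7053 -0.1541  0.004 ]] -2.6 87.45 87.73
target origin [ 0.65770567 -0.234718  ]
handle top L/R near neck, butt R/L [[-0.0053, 0.0211], [0.0107, 0.021], [0.0099, -0.0561], [-0.0093, -0.056]]
paint L edge [[-0.0112, 0.0303], [-0.0112, -0.0026], [-0.0106, -0.0573]]
fork L/R bottom corners [[-0.0318, 0.0299], [0.036, 0.0296]]
barrel L R [[-0.0254, 0.0487], [0.0328, 0.0485]]
```

The roller lies along its T, about 1.5 mm and 2° off, which is fine. Now the frame at (0.4917, -0.0858), 86.8°.

```bash
python3 -m handwheel '-16.6 24.1 -6.8 0 0 -0.8 8.54;-16.6 24.1 -6.8 0 0 -0.8 8.54;-16.6 24.1 -6.8 0 0 -0.8 8.54;-16.6 24.1 -6.8 0 0 -0.8 8.54;-16.6 24.1 -6.8 0 0 -0.8 8.54;-16.6 24.1 -6.8 0 0 -0.8 8.54;-16.6 24.1 -6.8 0 0 -0.8 8.54;-16.6 24.1 -6.8 0 0 -0.8 8.54;-16.6 24.1 -6.8 0 0 -0.8 8.54;-16.6 24.1 -6.8 0 0 -0.8 8.54'
python3 - <<'E'
from h import *
i=info("w3");f=px2w(i,[(256,212),(303,205),(315,292),(273,298)],.009);print(f.round(4),f.mean(0),ang(f[3],f[0]),ang(f[2],f[1]))
im,i=snap("wrist","w6")
s=r.read_state();print(s["ee_pos"],np.degrees(s["tcp_rot"][2]))
a=np.radians(86.8);Y=np.array([np.cos(a),np.sin(a)]);X=np.array([Y[1],-Y[0]]);c=np.array([.4917,-.0858])
im=cv2.imread("pics/w6.png")
P=w2px(i,[[*(c+u*X*.032+v*Y*.066),.009] for u,v in((-1,-1),(1,-1),(1,1),(-1,1))]);cv2.polylines(im,[P.round().astype(int)],True,(255,0,255),1)
cv2.imwrite("pics/w6d.png",im)
E
```

```text
t: 11.5
ee_pos: [0.493, -0.0869, 0.1202]
tcp_rot: [3.141, 0.0, 1.513]
contact_force: [0.5, -0.2, -0.2]
gripper_width: 1.003
gripper_force: 0.0
[[ 0.4628 -0.0167  0.009 ]
 [ 0.5246 -0.0216  0.009 ]
 [ 0.5175 -0.1559  0.009 ]
 [ 0.4566 -0.1511  0.009 ]] [ 0.49036495 -0.08631186  0.009     ] 87.36 86.98
[ 0.49288601 -0.08700244  0.12018706] 86.64109345192288
```

View pics/w6d.png

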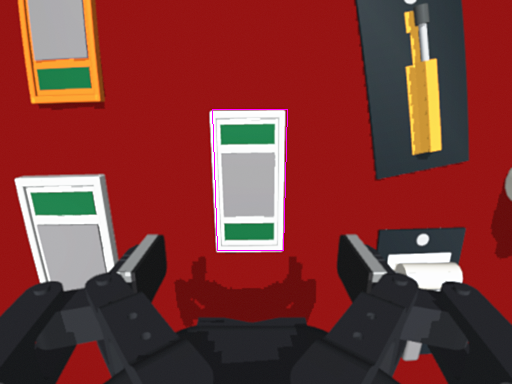

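The predicted outline matches the frame at (210–287, 110–251), and the fingers will straddle it. Descending to grasp.

```bash
python3 -m handwheel '-0.1 0.1 -5 0 0 0.3 8.54;-0.1 0.1 -9 0 0 0.3 8.54;-0.1 0.1 -11 0 0 0.3 8.54;-0.1 0.1 -12 0 0 0.3 8.54;-0.1 0.1 -12.4 0 0 0.3 8.54;-0.1 0.1 -12.4 0 0 0.3 5.5;-0.1 0.1 -12.4 0 0 0.3 5.5;-0.1 0.1 -12.4 0 0 0.3 5.5;-0.1 0.1 -12.4 0 0 0.3 5.5;-0.1 0.1 -12.4 0 0 0.3 5.5' 40
```

```text
t: 12.55
ee_pos: [0.4919, -0.0855, -0.0026]
tcp_rot: [3.14, 0.0, 1.519]
contact_force: [-0.8, 0.0, 8.3]
gripper_width: 0.733
gripper_force: 44.8
```

```bash
python3 -m handwheel '0 0 3 0 0 0 5.5;0 0 7 0 0 0 5.5;0 0 12 0 0 0 5.5;3 5 16 0 0 0 5.5;3 26 20 0 0 0 5.5;3 26 20 0 0 0 5.5;3 26 20 0 0 0 5.5;3 26 20 0 0 0 5.5;3 26 20 0 0 0 5.5;3 26 20 0 0 0 5.5;3 26 20 0 0 0 5.5;3 26 20 0 0 0 5.5'
python3 - <<'E'
from h import *
im,i=snap("wrist","w7")
s=r.read_state();print(s["ee_pos"],np.degrees(s["tcp_rot"][2]))
im=cv2.imread("pics/w7.png");cv2.imwrite("pics/w7d.png",cv2.resize(im,(800,600),interpolation=cv2.INTER_CUBIC))
E
```

```text
t: 13.75
ee_pos: [0.5211, 0.1731, 0.1961]
tcp_rot: [-3.141, 0.001, 1.518]
contact_force: [-0.0, 0.2, -1.4]
gripper_width: 0.728
gripper_force: 45.0
[0.52115067 0.17294864 0.19599057] 86.91234929552064
```

View pics/w7d.png

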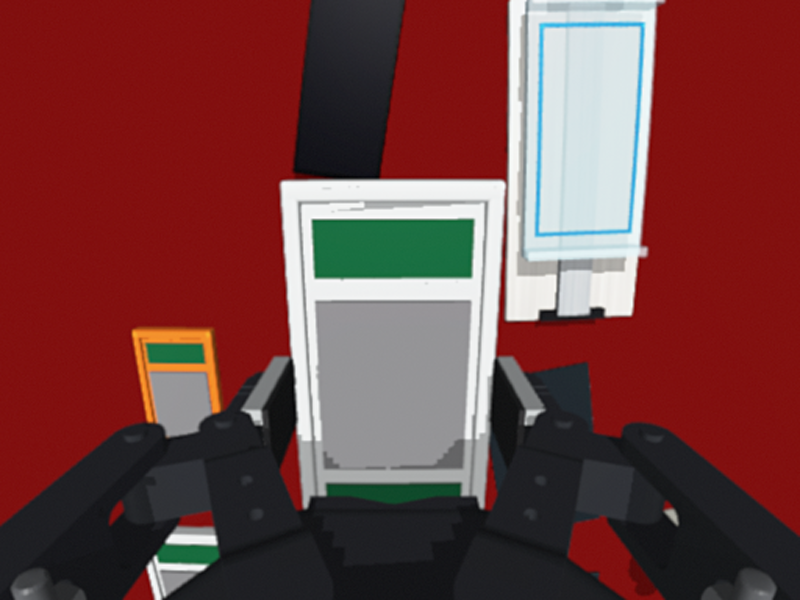

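The blue outline corners (800 px scale) are at (540,24), (645,22), (631,232) and (537,236). The frame is held straight, with its far edge from (281,182) to (504,182).

```bash
python3 - <<'E'
from h import *
i=info("w7")
def blue():
    im=cv2.imread("pics/w7.png");m=cv2.inRange(cv2.cvtColor(im,cv2.COLOR_BGR2HSV),(92,110,120),(110,255,255));m[:, :330]=0;m[160:]=0
    c=np.vstack(cv2.findContours(m,0,1)[0]);h=cv2.approxPolyDP(cv2.convexHull(c),3,True).reshape(-1,2);return h
def rep(n,P,z):
    w=px2w(i,P,z);print(n,w[:,:2].round(4).tolist(),"c",w.mean(0)[:2].round(4),[np.linalg.norm(w[a]-w[a-1]).round(4) for a in range(len(w))],[ang(w[a-1],w[a]) for a in range(len(w))])
h=blue();print(h);
rep("blue hull",h,.022)
rep("blue manual",np.array([(540,24),(645,22),(631,232),(537,236)])*.64,.022)
z=.196+.0116
rep("held far edge",np.array([(281,182),(504,182)])*.64,z)
rep("held Ledge/R",np.array([(301,480),(281,190),(490,470),(504,190)])*.64,z)
rep("display near edge",np.array([(294,171),(380,179),(405,0),(312,0)])*.64,.007)
E
```

```text
[[411  14]
 [403 148]
 [343 150]
 [345  16]]
blue hull [[0.6911, 0.3265], [0.6906, 0.19], [0.6229, 0.1909], [0.623, 0.3258]] c [0.6569 0.2583] [np.float64(0.0681), np.float64(0.1365), np.float64(0.0677), np.float64(0.1349)] [0.61, -90.19, 179.22, 89.97]
blue manual [[0.6236, 0.3264], [0.693, 0.3264], [0.6916, 0.1894], [0.6237, 0.1897]] c [0.658 0.258] [np.float64(0.1366), np.float64(0.0694), np.float64(0.137), np.float64(0.0679)] [90.04, 0.05, -90.56, 179.74]
held far edge [[0.4932, 0.2384], [0.5559, 0.235]] c [0.5245 0.2367] [np.float64(0.0628), np.float64(0.0628)] [176.88, -3.12]
held Ledge/R [[0.4878, 0.1397], [0.4929, 0.2362], [0.5524, 0.1402], [0.5559, 0.2328]] c [0.5223 0.1872] [np.float64(0.1153), np.float64(0.0966), np.float64(0.113), np.float64(0.0926)] [-126.19, 86.97, -58.19, 87.88]
display near edge [[0.4548, 0.2431], [0.5154, 0.234], [0.5388, 0.3489], [0.4776, 0.3526]] c [0.4966 0.2946] [np.float64(0.1119), np.float64(0.0613), np.float64(0.1173), np.float64(0.0613)] [-101.77, -8.55, 78.49, 176.5]
```

```bash
python3 -m handwheel '13.6 5.2 -7 0 0 3.1 5.5;13.6 5.2 -7 0 0 3.1 5.5;13.6 5.2 -7 0 0 3.1 5.5;13.6 5.2 -7 0 0 3.1 5.5;13.6 5.2 -7 0 0 3.1 5.5;13.6 5.2 -7 0 0 3.1 5.5;13.6 5.2 -7 0 0 3.1 5.5;13.6 5.2 -7 0 0 3.1 5.5'
python3 - <<'E'
from h import *
im,i=snap("wrist","w8")
s=r.read_state();print(s["ee_pos"],np.degrees(s["tcp_rot"][2]))
im=cv2.imread("pics/w8.png");cv2.imwrite("pics/w8d.png",cv2.resize(im[:300,90:410],None,fx=2,fy=2,interpolation=cv2.INTER_CUBIC))
E
```

```text
t: 14.6
ee_pos: [0.6568, 0.2262, 0.1274]
tcp_rot: [3.141, 0.0, 1.573]
contact_force: [-0.1, 0.2, -1.7]
gripper_width: 0.733
gripper_force: 45.0
[0.65699759 0.22636324 0.12738904] 90.12405282134884
```

View pics/w8d.png

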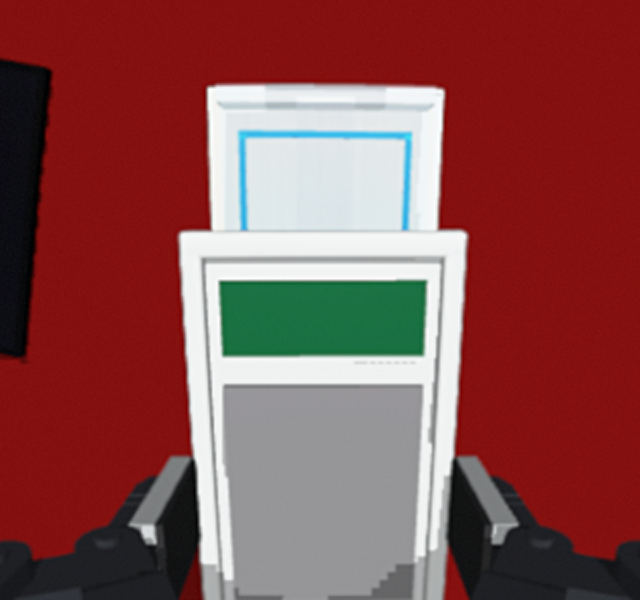

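The outline's far corners are at (239,131) and (411,132), and the held frame's far edge runs from (180,232) to (466,232). Both are centred near column 324, so they look aligned. I'll compute it.

```bash
python3 - <<'E'
from h import *
i=info("w8");q=lambda P:np.array(P)/2+[90,0]
w=px2w(i,q([(239,131),(411,132.5),(409,228),(241,228)]),.022);print(w.round(4),ang(w[0],w[1]),ang(w[3],w[0]),ang(w[2],w[1]),np.linalg.norm(w[1]-w[0]))
h=px2w(i,q([(180,233),(466,233),(457,500),(197,500)]),.1274+.0116);print(h.round(4),ang(h[0],h[1]),ang(h[3],h[0]),ang(h[2],h[1]),np.linalg.norm(h[1]-h[0]))
n=px2w(i,q([(209,87),(444,89)]),.032);print("wall",n.round(4),ang(n[0],n[1]))
E
```

```text
[[0.6233 0.327  0.022 ]
 [0.6923 0.3265 0.022 ]
 [0.6928 0.289  0.022 ]
 [0.623  0.2889 0.022 ]] -0.39 89.48 90.71 0.06896432452621726
[[0.6253 0.2898 0.139 ]
 [0.6883 0.2899 0.139 ]
 [0.6904 0.2251 0.139 ]
 [0.6254 0.2251 0.139 ]] 0.06 90.07 91.83 0.06295143961642687
wall [[0.6137 0.3416 0.032 ]
 [0.703  0.3411 0.032 ]] -0.36
```

```bash
python3 -m handwheel '0.1 3.45 -4 0 0 -0.2 5.5;0.1 3.45 -7 0 0 -0.2 5.5;0.1 3.45 -9 0 0 -0.2 5.5;0.1 3.45 -9.8 0 0 -0.2 5.5;0.1 3.45 -10.3 0 0 -0.2 5.5;0.1 3.45 -10.6 0 0 -0.2 5.5;0.1 3.45 -10.75 0 0 -0.2 5.5;0.1 3.45 -10.75 0 0 -0.2 5.5;0.1 3.45 -10.75 0 0 -0.2 5.5;0.1 3.45 -10.75 0 0 -0.2 5.5'
python3 -m handwheel '0 0 0 0 0 0 7;0 0 0 0 0 0 8;0 0 0 0 0 0 8;0 0 0 0 0 0 8.54;0 0 3 0 0 0 8.54;0 0 7 0 0 0 8.54;0 -4 11 0 0 0 8.54;0 -4 11 0 0 0 8.54;0 -4 11 0 0 0 8.54;0 -4 11 0 0 0 8.54'
python3 - <<'E'
from h import *
im,i=snap("wrist","w9")
s=r.read_state();print(s["ee_pos"],np.degrees(s["tcp_rot"][2]))
im=cv2.imread("pics/w9.png");cv2.imwrite("pics/w9d.png",cv2.resize(im[:,50:462],(800,int(384*800/412)))[:600])
E
```

```text
t: 15.65
ee_pos: [0.6587, 0.2614, 0.0195]
tcp_rot: [3.141, -0.0, 1.569]
contact_force: [-0.1, -0.2, 3.7]
gripper_width: 0.734
gripper_force: 45.4
t: 16.65
ee_pos: [0.6578, 0.2217, 0.128]
tcp_rot: [-3.141, -0.0, 1.57]
contact_force: [-0.4, 1.0, 0.1]
gripper_width: 1.003
gripper_force: 0.0
[0.65752887 0.22217342 0.1275829 ] 89.98636641918344
```

View pics/w9d.png

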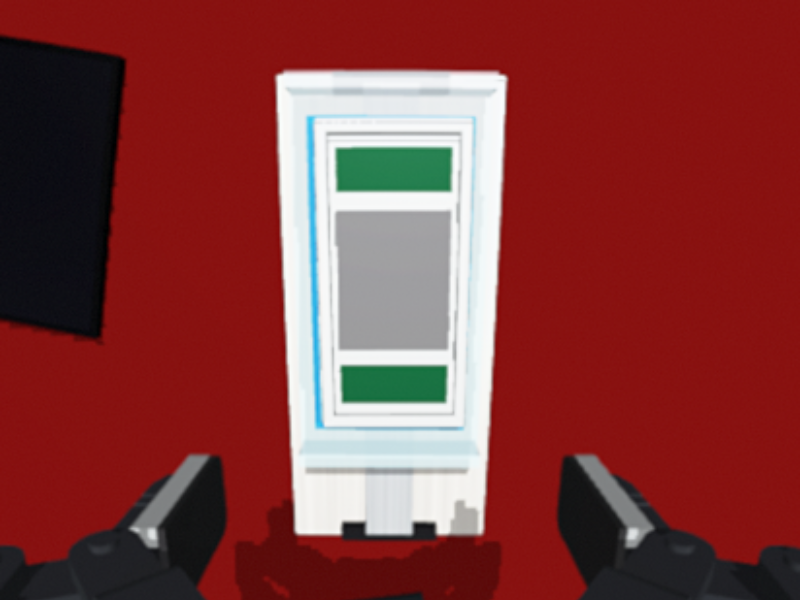

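The frame lies square inside its outline, about 1 mm to the right, and has been released. Its corners are at (314,120), (474,118), (463,428) and (322,428). Next, locate the display from above, numerically.

```bash
python3 -m handwheel '-15.9 4 4 0 0 -14 8.54;-15.9 4 4 0 0 -14 8.54;-15.9 4 4 0 0 -14 8.54;-15.9 4 4 0 0 -14 8.54;-15.9 4 4 0 0 -14 8.54;-15.9 4 4 0 0 -14 8.54;-15.9 4 4 0 0 -14 8.54;-15.9 4 4 0 0 -14 8.54'
cat >> h.py <<'E'
def dark(fn,z,rows=250,thr=70):
    im=cv2.imread(f"pics/{fn}.png"); m=(im.max(2)<thr).astype(np.uint8); m[rows:]=0
    m=cv2.morphologyEx(m,cv2.MORPH_OPEN,np.ones((3,3)))
    for c in cv2.findContours(m,0,1)[0]:
        if cv2.contourArea(c)<1500: continue
        h=cv2.approxPolyDP(cv2.convexHull(c),4,True).reshape(-1,2); w=px2w(info(fn),h,z)
        (cx,cy),sz,a=cv2.minAreaRect((px2w(info(fn),c.reshape(-1,2),z)[:,:2]*1000).astype(np.float32))
        print(h.tolist(),w[:,:2].round(4).tolist(),"rect",(cx,cy),sz,a)
E
python3 - <<'E'
from h import *
i=info("w9");w=px2w(i,np.array([(314,120),(474,118),(463,428),(322,428)])*412/800+[50,0],.031);print("frame",w[:,:2].round(4).tolist(),w.mean(0),[np.linalg.norm(w[a]-w[a-1]).round(4) for a in range(4)],ang(w[3],w[0]),ang(w[2],w[1]))
snap("wrist","w10");s=r.read_state();print(s["ee_pos"],np.degrees(s["tcp_rot"][2]))
dark("w10",.007)
E
```

```text
t: 17.5
ee_pos: [0.5004, 0.2608, 0.168]
tcp_rot: [-3.141, 0.0, 1.324]
contact_force: [0.2, -0.0, 0.0]
gripper_width: 1.002
gripper_force: 0.0
frame [[0.6274, 0.3242], [0.691, 0.3248], [0.6905, 0.1933], [0.6263, 0.1935]] [0.65877368 0.25895395 0.031     ] [np.float64(0.1308), np.float64(0.0636), np.float64(0.1315), np.float64(0.0642)] 89.54 89.77
[0.50019885 0.26076761 0.16805059] 75.84328083510543
[[265, 73], [268, 197], [215, 199], [205, 76]] [[0.5386, 0.3556], [0.5118, 0.2307], [0.455, 0.2427], [0.4805, 0.3676]] rect (496.25592041015625, 299.46038818359375) (128.97218322753906, 60.63121032714844) 78.16341400146484
```

```bash
python3 -m handwheel '-0.4 3.9 -5 0 0 2.2 8.54;-0.4 3.9 -10 0 0 2.2 8.54;-0.4 3.9 -14 0 0 2.2 8.54;-0.4 3.9 -16 0 0 2.2 8.54;-0.4 3.9 -17 0 0 2.2 8.54;-0.4 3.9 -17.2 0 0 2.2 8.54;-0.4 3.9 -17.2 0 0 2.2 8.54;-0.4 3.9 -17.2 0 0 2.2 5.3;-0.4 3.9 -17.2 0 0 2.2 5.3;-0.4 3.9 -17.2 0 0 2.2 5.3;-0.4 3.9 -17.2 0 0 2.2 5.3;-0.4 3.9 -17.2 0 0 2.2 5.3' 30
python3 -m handwheel '0 0 2 0 0 0 5.3;0 0 6 0 0 0 5.3;0 0 10 0 0 0 5.3;0 0 14 0 0 0 5.3;16 -7.5 14 0 0 11.7 5.3;16 -7.5 14 0 0 11.7 5.3;16 -7.5 14 0 0 11.7 5.3;16 -7.5 14 0 0 11.7 5.3;16 -7.5 14 0 0 11.7 5.3;16 -7.5 14 0 0 11.7 5.3;16 -7.5 14 0 0 11.7 5.3;16 -7.5 14 0 0 11.7 5.3'
python3 - <<'E'
from h import *
im,i=snap("wrist","w11")
s=r.read_state();print(s["ee_pos"],np.degrees(s["tcp_rot"][2]))
im=cv2.imread("pics/w11.png");cv2.imwrite("pics/w11d.png",cv2.resize(im[:300,90:410],None,fx=2,fy=2,interpolation=cv2.INTER_CUBIC))
E
```

```text
t: 18.75
ee_pos: [0.4962, 0.3006, -0.0015]
tcp_rot: [3.14, -0.002, 1.363]
contact_force: [-0.8, -0.6, 6.8]
gripper_width: 0.712
gripper_force: 30.9
t: 19.95
ee_pos: [0.6542, 0.2265, 0.1373]
tcp_rot: [-3.142, -0.0, 1.57]
contact_force: [-0.7, -0.8, -0.6]
gripper_width: 0.707
gripper_force: 33.1
[0.65433274 0.22638203 0.13724546] 89.94116226520795
```

View pics/w11d.png

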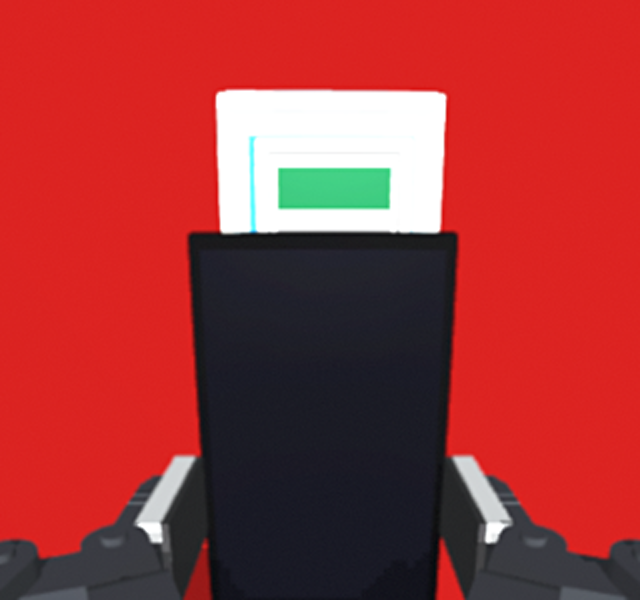

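The display is held straight, with its far edge from (189,235) to (457,235). The frame's green strip spans (278–390, 168–209), with its middle at about column 334.

```bash
python3 - <<'E'
from h import *
i=info("w11");q=lambda P:np.array(P)/2+[90,0]
g=px2w(i,q([(278,168),(390,168),(390,209),(278,209)]),.029);print("green",g.round(4),ang(g[0],g[1]))
i9=info("w9");g9=px2w(i9,np.array([(336,148),(452,147),(451,191),(337,191)])*412/800+[50,0],.029);print("green9",g9.round(4),ang(g9[0],g9[1]))
h=px2w(i,q([(189,235),(457,235),(443,500),(206,500)]),.1373+.0085);print("disp",h.round(4),ang(h[0],h[1]),ang(h[3],h[0]),ang(h[2],h[1]))
n=px2w(i,q([(217,91),(446,94)]),.032);print("wall",n.round(4))
E
```

```text
green [[0.636  0.3133 0.029 ]
 [0.682  0.3133 0.029 ]
 [0.6824 0.2969 0.029 ]
 [0.6357 0.297  0.029 ]] -0.05
green9 [[0.6357 0.3137 0.029 ]
 [0.6826 0.314  0.029 ]
 [0.6826 0.2967 0.029 ]
 [0.6357 0.2968 0.029 ]] 0.37
disp [[0.6241 0.2897 0.1458]
 [0.6845 0.2896 0.1458]
 [0.6849 0.2238 0.1458]
 [0.6243 0.2239 0.1458]] -0.11 90.17 90.29
wall [[0.6126 0.3426 0.032 ]
 [0.7033 0.3414 0.032 ]]
```

```bash
python3 -m handwheel '0.4 3.4 -4 0 0 -0.2 5.3;0.4 3.4 -7 0 0 -0.2 5.3;0.4 3.4 -9 0 0 -0.2 5.3;0.4 3.4 -9.8 0 0 -0.2 5.3;0.4 3.4 -10.2 0 0 -0.2 5.3;0.4 3.4 -10.4 0 0 -0.2 5.3;0.4 3.4 -10.55 0 0 -0.2 5.3;0.4 3.4 -10.65 0 0 -0.2 5.3;0.4 3.4 -10.65 0 0 -0.2 5.3;0.4 3.4 -10.65 0 0 -0.2 5.3;0.4 3.4 -10.65 0 0 -0.2 5.3'
```

```text
t: 21.1
ee_pos: [0.6595, 0.2593, 0.0306]
tcp_rot: [3.141, -0.0, 1.564]
contact_force: [0.9, 0.5, -0.9]
gripper_width: 0.713
gripper_force: 33.1
```

```bash
python3 -m handwheel '-0.05 0.05 -0.03 0 0 0 5.3;-0.05 0.05 -0.06 0 0 0 5.3;-0.05 0.05 -0.09 0 0 0 5.3;-0.05 0.05 -0.12 0 0 0 5.3;-0.05 0.05 -0.12 0 0 0 5.3;-0.05 0.05 -0.12 0 0 0 5.3'
```

```text
t: 21.7
ee_pos: [0.6587, 0.2599, 0.0295]
tcp_rot: [3.142, 0.0, 1.564]
contact_force: [-1.9, -0.5, 6.3]
gripper_width: 0.711
gripper_force: 33.7
```

```bash
python3 -m handwheel '0 0 0 0 0 0 6.5;0 0 0 0 0 0 7;0 0 0 0 0 0 7.6;0 0 0 0 0 0 8.2;0 0 0.5 0 0 0 8.54;0 0 3 0 0 0 8.54;0 0 7 0 0 0 8.54;0 -4 11 0 0 0 8.54;0 -4 11 0 0 0 8.54;0 -4 11 0 0 0 8.54;0 -4 11 0 0 0 8.54;0 -4 11 0 0 0 8.54'
python3 - <<'E'
from h import *
im,i=snap("wrist","w12")
s=r.read_state();print(s["ee_pos"],np.degrees(s["tcp_rot"][2]))
dark("w12",.038,rows=230)
E
```

```text
t: 22.9
ee_pos: [0.6579, 0.2209, 0.1378]
tcp_rot: [-3.14, -0.0, 1.566]
contact_force: [0.1, -0.2, 0.5]
gripper_width: 0.998
gripper_force: 0.0
[0.65796132 0.22086032 0.13775509] 89.71744339764675
[[290, 63], [286, 215], [219, 216], [215, 63]] [[0.6886, 0.3226], [0.6884, 0.1964], [0.6288, 0.1958], [0.63, 0.3229]] rect (658.777099609375, 259.1788024902344) (127.25006866455078, 60.11170196533203) 89.7619857788086
```

The display sits at (0.6588, 0.2592) and the frame at (0.6588, 0.2590), so they are square. Now a close look at the driver.

```bash
python3 -m handwheel '-1 -28 3 0 0 8.7 8.54;-1 -28 3 0 0 8.7 8.54;-1 -28 3 0 0 8.7 8.54;-1 -28 3 0 0 8.7 8.54;-1 -28 3 0 0 8.7 8.54;-1 -28 3 0 0 8.7 8.54;-1 -28 3 0 0 8.7 8.54;-1 -28 3 0 0 8.7 8.54;-1 -28 3 0 0 8.7 8.54;-1 -28 3 0 0 8.7 8.54'
python3 - <<'E'
from h import *
im,i=snap("wrist","w13")
s=r.read_state();print(s["ee_pos"],np.degrees(s["tcp_rot"][2]))
im=cv2.imread("pics/w13.png");cv2.imwrite("pics/w13d.png",cv2.resize(im[20:260,180:330],None,fx=2.5,fy=2.5,interpolation=cv2.INTER_CUBIC))
dark("w13",.004)
E
```

```text
t: 23.95
ee_pos: [0.6489, -0.058, 0.1688]
tcp_rot: [-3.141, -0.001, 1.719]
contact_force: [0.0, -0.1, -1.2]
gripper_width: 0.999
gripper_force: 0.0
[ 0.6488439  -0.05823694  0.16879295] 98.48247124250902
```

View pics/w13d.png

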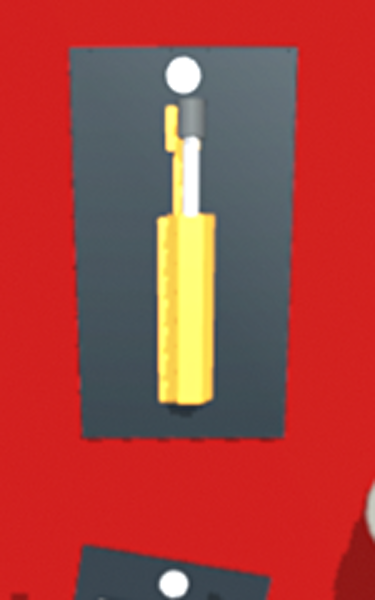

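Pad midline is at column 184 and the driver's axis at about 192.5, so the driver is roughly 3.5 mm off towards +x, with its angle good. I'll regrasp it and shift it.

```bash
python3 - <<'E'
from h import *
i=info("w13");q=lambda P:np.array(P)/2.5+[180,20]
p=px2w(i,q([(69,48),(298,48),(285.5,438),(83,438)]),.004);c=p.mean(0)[:2];print("pad",p[:,:2].round(4).tolist(),c,ang(p[3],p[0]),ang(p[2],p[1]))
a=np.radians(98.4);Y=np.array([np.cos(a),np.sin(a)]);X=np.array([Y[1],-Y[0]]);o=c-.012*Y;print("target",o)
for n,P,z in(("tip",(192,98),.012),("shaft",(191.5,210),.012),("handle R",(215,215),.012),("handle R butt",(213,402),.012),("paint L",(157,218),.004),("paint L butt",(158,402),.004),("paint tip L",(165,106),.004)):
    w=px2w(i,q([P]),z)[0][:2]-o;print(n,(w@X).round(4),(w@Y).round(4))
t=np.array([.6488,-.0582]);d=o-t;print("shift to target",d)
E
```

```text
pad [[0.5868, 0.068], [0.6754, 0.0811], [0.6993, -0.0761], [0.6107, -0.0892]] [ 0.64305751 -0.00404998] 98.64 98.65
target [ 0.64481051 -0.01592125]
tip 0.0029 0.0715
shaft 0.0029 0.0295
handle R 0.0123 0.0276
handle R butt 0.0124 -0.0492
paint L -0.0111 0.0264
paint L butt -0.0112 -0.0511
paint tip L -0.0076 0.0697
shift to target [-0.00398949  0.04227875]
```

```bash
python3 -m handwheel '-0.18 4.45 -5 0 0 0 6;-0.18 4.45 -10 0 0 0 5;-0.18 4.45 -13.5 0 0 0 5;-0.18 4.45 -15.5 0 0 0 5;-0.18 4.45 -16 0 0 0 5;-0.18 4.45 -16 0 0 0 5;-0.18 4.45 -16 0 0 0 5;-0.18 4.45 -16 0 0 0 0.5;-0.18 4.45 -16 0 0 0 0.5;-0.18 4.45 -16 0 0 0 0.5;-0.18 4.45 -16 0 0 0 0.5;-0.18 4.45 -16 0 0 0 0.5' 40
python3 -m handwheel '0 0 0.4 0 0 0 0.5;-0.37 -0.2 0.4 0 0 0 0.5;-0.37 -0.2 0.4 0 0 0 0.5;-0.37 -0.2 0.4 0 0 0 0.5;-0.37 -0.2 0.1 0 0 0 0.5;-0.37 -0.2 0 0 0 0 0.5;-0.37 -0.2 0 0 0 0 0.5;-0.37 -0.2 0 0 0 0 0.5;-0.37 -0.2 0 0 0 0 0.5'
python3 -m handwheel '0 0 0 0 0 0 1.8;0 0 0 0 0 0 3;0 0 0 0 0 0 4;0 0 0.5 0 0 0 4;0 0 4 0 0 0 4;0 0 8 0 0 0 4;0 -4 12 0 0 0 4;0 -4.4 16 0 0 0 4;0 -4.4 16 0 0 0 4;0 -4.4 16 0 0 0 4;0 -4.4 16 0 0 0 4'
python3 - <<'E'
from h import *
im,i=snap("wrist","w14");im=cv2.imread("pics/w14.png")
p=w2px(i,[[.5868,.068,.004],[.6754,.0811,.004],[.6993,-.0761,.004],[.6107,-.0892,.004]]);
hsv=cv2.cvtColor(im,cv2.COLOR_BGR2HSV);red=cv2.inRange(hsv,(0,150,80),(6,255,255))|cv2.inRange(hsv,(174,150,80),(180,255,255))
a=np.radians(98.5);Y=np.array([np.cos(a),np.sin(a)]);X=np.array([Y[1],-Y[0]]);o=np.array([.6448,-.0159])
def row(y,z,lo=-.055,hi=.055):
    xs=np.linspace(lo,hi,111);P=w2px(i,[[*(o+x*X+y*Y),z] for x in xs]).round().astype(int);return xs,P
for y in(-.035,0,.015,.035,.045,.06,.065):
    xs,P=row(y,.012);v=im[P[:,1],P[:,0]].astype(int);h=hsv[P[:,1],P[:,0]]
    yel=xs[(h[:,0]>15)&(h[:,0]<35)&(h[:,1]>90)];br=xs[(v.min(1)>150)]
    gr=xs[(h[:,1]<50)&(v.max(1)>85)&(v.max(1)<180)]
    pad=xs[red[P[:,1],P[:,0]]==0]
    print(y,*[(n,u.min().round(4),u.max().round(4)) for n,u in(("yel",yel),("white",br),("grey",gr),("pad",pad)) if len(u)])
E
```

```text
t: 25.2
ee_pos: [0.6478, -0.0159, 0.0105]
tcp_rot: [3.14, 0.001, 1.716]
contact_force: [-1.8, -0.4, 7.2]
gripper_width: 0.188
gripper_force: 39.5
t: 26.1
ee_pos: [0.6435, -0.0177, 0.0104]
tcp_rot: [3.141, 0.001, 1.716]
contact_force: [-3.5, -1.0, 16.5]
gripper_width: 0.188
gripper_force: 41.3
t: 27.2
ee_pos: [0.6426, -0.0613, 0.1682]
tcp_rot: [-3.14, -0.0, 1.717]
contact_force: [0.0, 0.3, 0.6]
gripper_width: 0.468
gripper_force: 0.0
-0.035 ('yel', np.float64(-0.012), np.float64(0.009)) ('pad', np.float64(-0.044), np.float64(0.042))
0 ('yel', np.float64(-0.011), np.float64(0.009)) ('grey', np.float64(0.041), np.float64(0.041)) ('pad', np.float64(-0.044), np.float64(0.042))
0.015 ('yel', np.float64(-0.01), np.float64(0.01)) ('grey', np.float64(-0.043), np.float64(0.042)) ('pad', np.float64(-0.043), np.float64(0.042))
0.035 ('yel', np.float64(0.003), np.float64(0.003)) ('white', np.float64(-0.004), np.float64(0.002)) ('grey', np.float64(-0.044), np.float64(0.039)) ('pad', np.float64(-0.044), np.float64(0.042))
0.045 ('yel', np.float64(0.003), np.float64(0.004)) ('white', np.float64(-0.004), np.float64(0.002)) ('grey', np.float64(-0.043), np.float64(0.042)) ('pad', np.float64(-0.044), np.float64(0.042))
0.06 ('yel', np.float64(-0.007), np.float64(0.005)) ('grey', np.float64(-0.044), np.float64(0.039)) ('pad', np.float64(-0.044), np.float64(0.042))
0.065 ('yel', np.float64(-0.007), np.float64(0.005)) ('grey', np.float64(-0.044), np.float64(0.042)) ('pad', np.float64(-0.044), np.float64(0.042))
```

The driver is now centred on its paint: shaft from -4 to +2 mm, pad middle at -1 mm. Everything else is in place, so I'm handing in.

```bash
python3 -c "
from station import r
print(r.sign_off())"
```

```text
the job is handed in; nothing more can be done
None
```

Job handed in at about 27 s: the frame lies inside the jig's blue outline with the display set square on top, the driver is centred on its painted shape, and the roller lies along its shape about 1.5 mm and 2° off (about 3 mm at the barrel); the jar, loupe, bottle and look-alikes were left alone.

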